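# Put the right lid on each storage canister

### The arm

A 6-joint arm with a two-finger parallel gripper is mounted at the origin on a cart in front of the work surface, level with it; the furniture and walls round the work are solid. World frame = base frame: x ahead of the robot, y to its left, z up, the work surface at z = 0. Lengths are in m, angles in rad, forces in N, time in s.
With the tool pointing down it reaches from about 0.425 to 0.95 m from the base axis. Payload 3.5 kg.
Tool frame: the origin (TCP) lies between the finger pads; the fingertips stand 22 mm ahead of it and the grasp point (between the pads) lies 3 mm ahead of it (ctrl.nose_length is the z of the fingertips in the tool frame, in m); z points along the fingers, y is the line along which they close (so a half turn about z gives the same grasp; the last joint's range is limited). The gripper opens to 85 mm and grips with 20 to 120 N. Pads are 22 mm wide; open, the fingers measure 114 mm over their backs; the gripper's body (76 mm by 85 mm) begins 54 mm behind the grasp point. The pads swing forward as they close: fully open they stand 13 mm farther back than shut.
Start: joints at [-1.453, 0.286, 1.577, -0, 1.279, -0.15], TCP at [0.179, -0.651, 0.253] pointing down, gripper open.
Joint ranges: [-2.77, 2.77], [-0.9, 2.22], [0.21, 2.48], [-1.53, 4.67], [0.24, 2.81], [-2.84, 2.84]. Speed limits (rad/s): [2.79, 2.79, 3.14, 3.14, 3.14, 3.14].

### API

Orientations are given as a unit quaternion [x, y, z, w].
In Python, from plant import ctrl gives the robot as it stands. The module is installed in compiled form; this text tells all that it offers.
- The arm moves only by the tool send_rows, never from a script. Its argument "rows" is text: rows parted by semicolons, each of 7 numbers parted by spaces: the turn, a rotation vector about the tool's x, y, z in normalised numbers (1 is 180 degrees), then the shift along the tool's x, y, z in a scale on which 1.0 is 1 m, then the opening, from -1 (shut) to 1 (fully open). A call has 1 to 8 rows; each row is the pose to reach, as a shift and turn from the pose commanded when the call began, along the tool's axes at that moment; what a row does not reach only later rows make up. A row lasts 1/8 s, in which the tool goes at most 62.5 mm and 10.7 degrees, less where a joint would pass 70% of its speed; a pose out of reach is approached as far as the arm can. Shift and turn numbers lie between -1 and 1, and a call with a number outside is refused. A call with a gripper value outside its range is refused whole. The fingers move at their own pace and stop on an object; "grip_force" is the grip in N (left out, the last holds). Time passes only in rows, so rows that repeat a pose let the fingers close. It gives the time, the measured TCP pose, the force, the opening and the grip force at its end, in the units of the state.
- ctrl.get_state(): the state, without advancing time (a new reading comes with each control period).
- ctrl.read_camera(name): name is "scene" or "side" or "wrist"; returns a dict with "color" (384x512x3 uint8, red, green, blue), "fx", "fy", "cx", "cy" (pixels), "extrinsics" (4x4, takes a point from world to camera coordinates). Camera axes: x right, y down, z forward; pixel columns grow to the right and rows downward; lengths in m; the calibration is good to about 2 mm. The wrist camera is an equidistant fisheye: a pixel r from the principal point sees the ray r / f radians off the axis. A picture is of the moment at which its call begins. There is no depth.
- ctrl.sign_off(): hands the job in; it is judged then, once.
Trained networks look in a picture, given as the dict that the camera call returned (one of the last four; its "shot" number tells which), for a name from the list of things; names that differ only in an ending like _2 or _b are one class to them, and where a whole thing is asked for, a point or a joint stands for the part that bears it (a point fixed in the world has none). Each returns a list of dicts, best first, with "p" (0 to 1); they miss things now and then, are a little off and sometimes report something else, mostly with a low value. They report only what shows in the picture. A call takes as long as a camera call.
- ctrl.look_for(picture, target): "position" ([x, y, z] in m, in the coordinates of the camera as it stood for that picture, good to about 4 mm: the middle of the surface that is visible of it).
The state is a dict: "time": time; "qpos": joint angles; "dq": joint speeds; "joint_efforts": joint torques, N m; "eef_pos": TCP position; "tcp_rot": TCP orientation; "contact_force": force on the tool from outside, world axes, zero at the start; "wrist_torque": the same for the moment, N m; "opening": opening from 0.0 (shut) to 1.0 (fully open); "finger_force": force on a finger pad.
Only numpy, scipy, OpenCV 4.12 (cv2) and the standard library are available. Lean on these libraries where they do the work, as an engineer would, in place of code of your own. Each camera call takes 0.05 s, during which the arm holds its last target. There are 200 camera calls.

### The job

The four stoneware storage canisters are washed and dry, and their bamboo lids lie about on the worktop among them. Close every canister with the one lid that fits its mouth, sitting down flat on the rim all round, and leave the canisters standing where they are.

Things in the scene. Friction and masses are not known exactly. Their poses are not given: they have to be found in the camera images.
- large_round_canister: the large round open canister of blue-green stoneware, empty, standing loose; outside 94 mm across, 84 mm high, mouth 82 mm across, walls 6 mm, about 0.62 kg; origin at the centre of its underside, z up. The lid's plug finds the mouth from up to 6 mm off centre. Mind the wall cupboard 0.47 m above the worktop, right of y = -0.22 and beyond x = 0.48
- large_round_lid: the large round pale bamboo lid, knob of the same wood, 0.12 kg; plate 92 mm across, plug 76 mm across, tapering to 60 mm across; plug 16 mm deep, plate 8 mm (top at 24 mm), round turned knob, 30 mm diameter, top at 50 mm; origin: centre of the plug's underside, z up. Seated, it is 68 mm above the canister's
- small_round_canister: the small round open canister of blue-green stoneware, empty, standing loose; outside 66 mm across, 70 mm high, mouth 54 mm across, walls 6 mm, about 0.40 kg; origin at the centre of its underside, z up. The lid's plug finds the mouth from up to 6 mm off centre
- small_round_lid: the small round pale bamboo lid, knob of the same wood, 0.07 kg; plate 64 mm across, plug 48 mm across, tapering to 32 mm across; plug 16 mm deep, plate 8 mm (top at 24 mm), round turned knob, 30 mm diameter, top at 50 mm; origin: centre of the plug's underside, z up. Seated, it is 54 mm above the canister's
- square_canister: the square open canister of blue-green stoneware, empty, standing loose; outside 76 x 76 mm with rounded corners, 76 mm high, mouth 64 x 64 mm, walls 6 mm, about 0.58 kg; origin at the centre of its underside, z up, x and y along its sides. The lid's plug finds the mouth from up to 6 mm off centre
- square_lid: the square pale bamboo lid, knob of the same wood, 0.11 kg; plate 74 x 74 mm with rounded corners, plug 58 x 58 mm, tapering to 42 x 42 mm; plug 16 mm deep, plate 8 mm (top at 24 mm), square knob, 28 x 28 mm, parallel to the sides, top at 50 mm; origin: centre of the plug's underside, z up, x, y along its sides. Seated, it is 60 mm above the canister's. Fits at every quarter turn
- oblong_canister: the oblong (rectangular) open canister of blue-green stoneware, empty, standing loose; outside 100 x 68 mm (along x by along y), 62 mm high, mouth 88 x 56 mm, walls 6 mm, about 0.55 kg; origin at the centre of its underside, z up, x and y along its sides. The lid's plug finds the mouth from up to 6 mm off centre
- oblong_lid: the oblong (rectangular) pale bamboo lid, knob of the same wood, 0.11 kg; plate 98 x 66 mm (along x by along y), plug 82 x 50 mm, tapering to 66 x 34 mm; plug 16 mm deep, plate 8 mm (top at 24 mm), bar knob, 46 mm along x, 16 mm thick along y, top at 50 mm; origin: centre of the plug's underside, z up, x, y along its sides. Seated, it is 46 mm above the canister's. Fits either way round

How it is judged:
At the end, for the whole second after the job is handed in: Every canister carries its own lid: centred within 8 mm, at its fully seated height within +3/-4 mm, parallel to the canister within 0.06 rad, level within 0.1 rad, all at rest. No canister was pushed over 40 mm from its place or tipped by 0.3 rad (horizontal distance between large_round_lid and large_round_canister below 0.008 m and z of large_round_lid in the frame of large_round_canister between 0.064 and 0.071 m and angle between the z axis of large_round_lid and the z axis of large_round_canister, either way round below 0.06 rad and angle between each of large_round_lid, small_round_lid, square_lid, oblong_lid's own z axis and vertical below 0.1 rad and linear speed of each of large_round_lid, large_round_canister, small_round_lid, small_round_canister, square_lid, square_canister, oblong_lid, oblong_canister below 0.02 m/s and horizontal distance between small_round_lid and small_round_canister below 0.008 m and z of small_round_lid in the frame of small_round_canister between 0.05 and 0.057 m and angle between the z axis of small_round_lid and the z axis of small_round_canister, either way round below 0.06 rad and horizontal distance between square_lid and square_canister below 0.008 m and z of square_lid in the frame of square_canister between 0.056 and 0.063 m and angle between the z axis of square_lid and the z axis of square_canister, either way round below 0.06 rad and horizontal distance between oblong_lid and oblong_canister below 0.008 m and z of oblong_lid in the frame of oblong_canister between 0.042 and 0.049 m and angle between the z axis of oblong_lid and the z axis of oblong_canister, either way round below 0.06 rad); the robot touches nothing.
It fails at once if the large round canister is pushed more than 40 mm from its place or tipped (distance of large_round_canister from where it was at the start of the episode above 0.04 m or angle between large_round_canister's own z axis and vertical above 0.3 rad).
It fails at once if the small round canister is pushed more than 40 mm from its place or tipped (distance of small_round_canister from where it was at the start of the episode above 0.04 m or angle between small_round_canister's own z axis and vertical above 0.3 rad).
It fails at once if the square canister is pushed more than 40 mm from its place or tipped (distance of square_canister from where it was at the start of the episode above 0.04 m or angle between square_canister's own z axis and vertical above 0.3 rad).
It fails at once if the oblong (rectangular) canister is pushed more than 40 mm from its place or tipped (distance of oblong_canister from where it was at the start of the episode above 0.04 m or angle between oblong_canister's own z axis and vertical above 0.3 rad).
It also fails if it takes over 99 s, if anything falls off the work surface, if the arm or the gripper's body presses on something with over 40 N, if the wrist force passes 120 N, or if a joint passes its speed limit or range.

## Working session

There is one attempt and no reset: what is moved stays moved. The work goes in short steps, Python scripts to look and compute and a tool call to move; the robot and the scene stay as the last step left them, time stands still between calls to the robot, and variables do not carry over. Pictures are saved under pics/ and viewed, at most 16 in all, crops included, and the job is handed in when it is done.

Besides the shell and the picture viewer there is one more tool, called in YAML: its name, and indented under it one key for each argument. send_rows: Moves the arm, as the interface text tells. Its arguments: {"type":"object","properties":{"rows":{"type":"string"},"grip_force":{"type":"number"}},"required":["rows"]}

```bash
mkdir -p pics; cat > h.py <<'E'
from plant import ctrl
import numpy as np, cv2
from scipy.spatial.transform import Rotation as R
N=['large_round','small_round','square','oblong']
def look(cam,names,pic=None):
    p=pic or ctrl.read_camera(cam); E=np.array(p['extrinsics'])
    for n in names:
        for d in ctrl.look_for(p,n)[:3]:
            w=np.linalg.inv(E)@np.r_[d['position'],1]
            print(cam,n,round(d['p'],2),np.round(w[:3],3))
    return p
def save(p,f): cv2.imwrite('pics/'+f,p['color'][:,:,::-1])
E
python3 - <<'E'
from h import *
for c in ['scene','side']:
    p=look(c,[n+s for n in N for s in('_canister','_lid')]); save(p,c+'0.png')
    print(p['fx'],p['cx'],p['cy'],np.round(p['extrinsics'],3).tolist())
print(ctrl.get_state())
E
```

```text
scene large_round_canister 0.56 [0.571 0.221 0.057]
scene large_round_lid 0.71 [ 0.365 -0.24   0.022]
scene small_round_canister 0.77 [0.419 0.192 0.05 ]
scene small_round_lid 0.55 [0.456 0.031 0.023]
scene small_round_lid 0.39 [0.332 0.3   0.043]
scene square_canister 0.89 [ 0.419 -0.108  0.049]
scene square_lid 0.97 [0.621 0.042 0.021]
scene oblong_canister 0.87 [0.332 0.298 0.044]
scene oblong_lid 0.55 [0.519 0.357 0.026]
scene oblong_lid 0.35 [0.33  0.302 0.045]
392.164416166572 256.71286030126856 193.47167043421467 [[-0.845, -0.534, 0.016, 0.457], [-0.278, 0.414, -0.867, 0.141], [0.456, -0.737, -0.498, 0.874], [0.0, 0.0, 0.0, 1.0]]
side large_round_canister 0.87 [0.578 0.21  0.053]
side large_round_lid 0.78 [ 0.366 -0.244  0.024]
side small_round_canister 0.72 [0.418 0.185 0.042]
side small_round_lid 0.72 [0.462 0.033 0.028]
side square_canister 0.7 [ 0.422 -0.109  0.054]
side square_lid 0.82 [0.621 0.043 0.023]
side oblong_canister 0.84 [0.333 0.288 0.037]
side oblong_canister 0.74 [ 0.365 -0.246  0.023]
side oblong_lid 0.62 [0.519 0.358 0.021]
side oblong_lid 0.46 [0.46  0.029
[... 203 characters left out ...]
array([-1.45301100e+00,  2.86288824e-01,  1.57666657e+00,  5.11616353e-06,
        1.27858950e+00, -1.49970625e-01]), 'dq': array([-2.41464647e-03,  1.42019375e-05, -2.20025257e-03,  1.65127356e-04,
        1.59344367e-04,  2.51077082e-03]), 'joint_efforts': array([ 1.09675162e-03, -4.05960310e+01, -2.92943966e+01, -1.36548570e-04,
        4.53343118e-04, -6.91639599e-06]), 'eef_pos': array([ 0.17863242, -0.65093655,  0.25335045]), 'tcp_rot': array([9.91051819e-01, 1.33477680e-01, 2.06505946e-06, 2.39170109e-05]), 'contact_force': array([-0.03534076, -0.1644839 , -1.12313418]), 'wrist_torque': array([ 0.00712609, -0.002042  ,  0.01869941]), 'finger_force': 0.0, 'opening': 1.0003471384493634}
```

View pics/scene0.png

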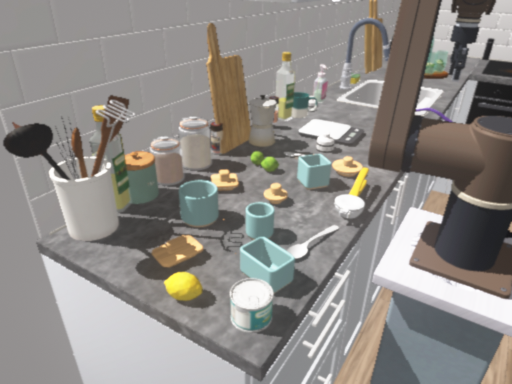

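View pics/side0.png

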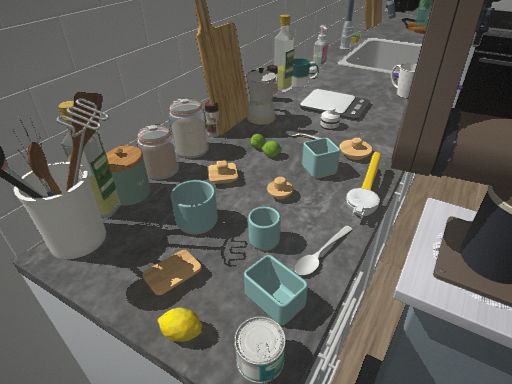

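Both views show four blue-green canisters. The large round, small round and square lids lie knob-up at scene px (347,167), (276,193) and (224,180). An oblong brown object at scene (178,251) / side (172,271) may be the oblong lid lying upside down, so I'll zoom in.

```bash
python3 - <<'E'
import cv2,numpy as np
a=cv2.imread('pics/side0.png')[235:310,120:310]; b=cv2.imread('pics/scene0.png')[220:295,130:320]
cv2.imwrite('pics/c1.png',cv2.resize(np.vstack([a,b]),None,fx=4,fy=4,interpolation=cv2.INTER_CUBIC))
E
```

```text
(no output)
```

View pics/c1.png

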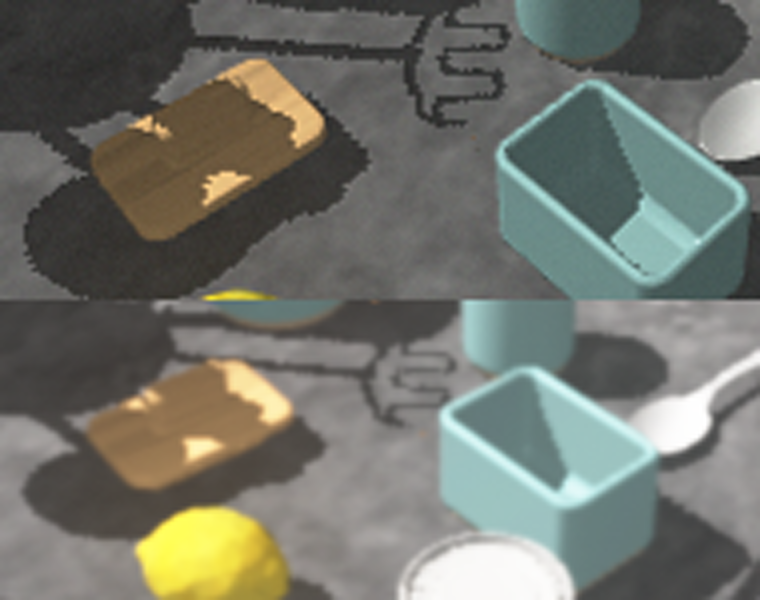

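```bash
cat >> h.py <<'E'
def go(x,y,z,psi=None):
    """numbers of one row reaching world x,y,z (m) with tool y axis at psi deg (mod 180), pointing down"""
    s=ctrl.get_state(); r=R.from_quat(s['tcp_rot'])
    ty=r.as_matrix()[:,1]; cur=np.degrees(np.arctan2(ty[1],ty[0]))
    if psi is None: psi=cur
    psi=cur+(psi-cur+90)%180-90
    a=np.radians(psi); Y=np.array([np.cos(a),np.sin(a),0]); Z=np.array([0,0,-1.]); X=np.cross(Y,Z)
    t=R.from_matrix(np.c_[X,Y,Z])
    rv=(r.inv()*t).as_rotvec(degrees=True); d=r.inv().apply(np.array([x,y,z])-s['eef_pos'])*1e3
    print('row',np.round(rv,1),np.round(d,1),'psi',round(cur,1),'->',round(psi,1),'q',np.round(s['qpos'],2))
def wpix(p,P):
    E=np.array(p['extrinsics']); c=(E[:3,:3]@np.atleast_2d(P).T).T+E[:3,3]
    if p.get('fish',0):
        th=np.arctan2(np.hypot(c[:,0],c[:,1]),c[:,2]); ph=np.arctan2(c[:,1],c[:,0])
        return np.c_[p['cx']+p['fx']*th*np.cos(ph),p['cy']+p['fy']*th*np.sin(ph)]
    return np.c_[p['cx']+p['fx']*c[:,0]/c[:,2],p['cy']+p['fy']*c[:,1]/c[:,2]]
E
python3 -c "
from h import *
go(.40,-.30,.28)"
```

```text
row [ 0.  0. -0.] [ 306.3 -279.9  -26.7] psi -74.7 -> -74.7 q [-1.45  0.29  1.58  0.    1.28 -0.15]
```

The manual's scale: shifts go in shares of 1 m and turns go in shares of 180 degrees. Converting my numbers, 306 mm / 1000 = 0.306, -280 mm / 1000 = -0.28.

send_rows:
  rows: "0 0 0 0.306 -0.28 -0.027 1;0 0 0 0.306 -0.28 -0.027 1;0 0 0 0.306 -0.28 -0.027 1;0 0 0 0.306 -0.28 -0.027 1;0 0 0 0.306 -0.28 -0.027 1;0 0 0 0.306 -0.28 -0.027 1;0 0 0 0.306 -0.28 -0.027 1;0 0 0 0.306 -0.28 -0.027 1"
  grip_force: 40

```text
time: 1.9
eef_pos: [0.4008, -0.2979, 0.281]
tcp_rot: [0.991, 0.136, 0.0, 0.0]
contact_force: [0.4, -0.6, -0.4]
opening: 0.999
finger_force: 0.0
```

```bash
python3 - <<'E'
from h import *
go(.46,.08,.30,-60)
p=look('wrist',['large_round_lid','square_canister','small_round_lid','square_lid']); save(p,'w1.png')
print(p['fx'],np.round(np.linalg.inv(p['extrinsics']),3))
E
```

```text
row [  0.1  -0.  -14.4] [ 158.7 -348.   -19.3] psi -74.4 -> -60.0 q [-0.84 -0.13  1.97  0.    1.3   0.46]
wrist large_round_lid 0.68 [ 0.373 -0.256  0.026]
wrist square_canister 0.88 [ 0.424 -0.126  0.041]
wrist small_round_lid 0.56 [0.466 0.01  0.03 ]
297.3186396354542 [[ 0.269 -0.926 -0.266  0.468]
 [-0.963 -0.259 -0.076 -0.278]
 [ 0.001  0.276 -0.961  0.402]
 [ 0.     0.     0.     1.   ]]
```

In the tool's units: -348 mm / 1000 = -0.348, 159 mm / 1000 = 0.159, -14 degrees / 180 = -0.0778.

send_rows:
  rows: "0 0 -0.0778 0.159 -0.348 -0.019 1;0 0 -0.0778 0.159 -0.348 -0.019 1;0 0 -0.0778 0.159 -0.348 -0.019 1;0 0 -0.0778 0.159 -0.348 -0.019 1;0 0 -0.0778 0.159 -0.348 -0.019 1;0 0 -0.0778 0.159 -0.348 -0.019 1;0 0 -0.0778 0.159 -0.348 -0.019 1;0 0 -0.0778 0.159 -0.348 -0.019 1"

```text
time: 3.15
eef_pos: [0.461, 0.0772, 0.2991]
tcp_rot: [0.967, 0.253, -0.0, 0.0]
contact_force: [0.2, -0.6, 0.3]
opening: 1.001
finger_force: 0.0
```

```bash
python3 - <<'E'
from h import *
go(.45,.30,.30,-40)
p=look('wrist',[n+s for n in N for s in('_canister','_lid')]); save(p,'w2.png')
import pickle; pickle.dump({k:p[k] for k in ('color','fx','fy','cx','cy','extrinsics')},open('w2.pkl','wb'))
E
```

```text
row [  0.    0.1 -20.7] [  99.6 -199.6   -1.1] psi -60.7 -> -40.0 q [-0.05 -0.22  2.01 -0.    1.35  1.01]
wrist large_round_canister 0.62 [0.593 0.204 0.031]
wrist large_round_canister 0.35 [0.33  0.304 0.037]
wrist small_round_canister 0.92 [0.418 0.18  0.04 ]
wrist small_round_lid 0.61 [0.47  0.029 0.028]
wrist square_canister 0.73 [ 0.444 -0.114  0.049]
wrist square_lid 0.82 [0.626 0.038 0.026]
wrist square_lid 0.38 [0.416 0.176 0.043]
wrist oblong_canister 0.89 [0.328 0.299 0.036]
wrist oblong_lid 0.91 [0.525 0.336 0.025]
wrist oblong_lid 0.46 [0.33  0.302 0.034]
```

View pics/w2.png

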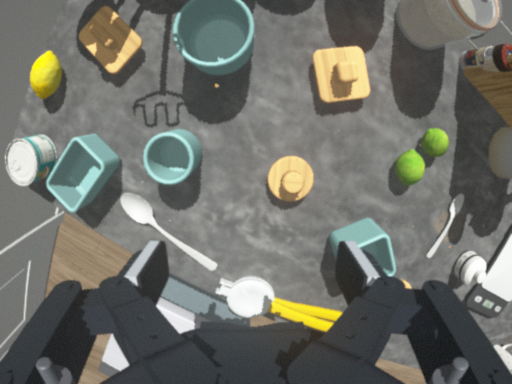

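The wrist view shows the oblong lid (110,40) lying knob-up with its bar visible. I'll fit model silhouettes to colour masks in all the cameras.

```bash
cat > fit.py <<'E'
from h import *
from scipy.optimize import minimize
def ring(a,b,z,rd,n=48):
    if rd: t=np.linspace(0,2*np.pi,n); return np.c_[a/2*np.cos(t),b/2*np.sin(t),0*t+z]
    c=.008; t=np.linspace(0,2*np.pi,32,endpoint=False)
    return np.c_[np.sign(np.cos(t))*(a/2-c)+c*np.cos(t),np.sign(np.sin(t))*(b/2-c)+c*np.sin(t),0*t+z]
S={'large_round':(.094,.094,.084,1),'small_round':(.066,.066,.070,1),'square':(.076,.076,.076,0),'oblong':(.100,.068,.062,0)}
K={'large_round':(.03,.03),'small_round':(.03,.03),'square':(.028,.028),'oblong':(.046,.016)}
def parts(n,k):
    a,b,h,rd=S[n]
    if k=='canister': return [np.r_[ring(a,b,0,rd),ring(a,b,h,rd)]]
    a-=.002;b-=.002
    return [np.r_[ring(a-.032,b-.032,0,rd),ring(a-.016,b-.016,.016,rd)],np.r_[ring(a,b,.016,rd),ring(a,b,.024,rd)],
            np.r_[ring(*K[n],.024,rd),ring(*K[n],.05,rd)] if rd else np.r_[[[sx*K[n][0]/2,sy*K[n][1]/2,z] for sx in(-1,1) for sy in(-1,1) for z in(.024,.05)]]]
def mask(p,k):
    hsv=cv2.cvtColor(p['color'],cv2.COLOR_RGB2HSV)
    lo,hi=((78,35,40),(100,255,255)) if k=='canister' else ((10,75,40),(24,225,255))
    return cv2.inRange(hsv,lo,hi)
F=4
def render(p,Ps,shape):
    m=np.zeros((shape[0]*1,shape[1]),np.uint8)
    for P in Ps:
        u=wpix(p,P); h=cv2.convexHull((u*16).round().astype(np.int32)); cv2.fillConvexPoly(m,h,255,cv2.LINE_AA,4)
    return m
def fit(pics,n,k,x,y,yaws=None):
    Ps=parts(n,k); ms=[]
    for p in pics:
        c=wpix(p,[[x,y,.03]])[0]; m=mask(p,k)
        # component nearest the guess
        m=cv2.morphologyEx(m,cv2.MORPH_CLOSE,np.ones((5,5)))
        nl,l,st,ce=cv2.connectedComponentsWithStats(m)
        g=render(p,[P+[x,y,0] for P in Ps],m.shape)>0
        cnt=np.bincount(l[g],minlength=nl); cnt[0]=0; m=(l==cnt.argmax()).astype(np.uint8)*255
        if k=='canister': # fill interior
            cs,_=cv2.findContours(m,0,1); cv2.drawContours(m,cs,-1,255,-1)
        ms.append(m/255.)
    def cost(v):
        q=R.from_euler('z',v[2]).as_matrix(); s=0
        for p,m in zip(pics,ms):
            g=render(p,[P@q.T+[v[0],v[1],0] for P in Ps],m.shape)/255.
            s+=np.minimum(g,m).sum()/np.maximum(g,m).sum()
        return -s/len(pics)
    best=None
    for a in ([0] if S[n][3] else (yaws or np.radians(range(0,180 if n=='oblong' else 90,15)))):
        r=minimize(cost,[x,y,a],method='Nelder-Mead',options=dict(initial_simplex=[[x,y,a],[x+.012,y,a],[x,y+.012,a],[x,y,a+.2]],xatol=2e-4,fatol=1e-4,maxfev=150))
        if best is None or r.fun<best.fun: best=r
    return np.r_[best.x[:2],np.degrees(best.x[2]),-best.fun]
E
cat > m1.py <<'E'
from fit import *
import pickle
w=pickle.load(open('w2.pkl','rb')); w['fish']=1
sc,sd=ctrl.read_camera('scene'),ctrl.read_camera('side')
G={('large_round','canister'):(.575,.215),('small_round','canister'):(.419,.19),('square','canister'):(.42,-.108),('oblong','canister'):(.332,.295),
('large_round','lid'):(.366,-.243),('small_round','lid'):(.46,.031),('square','lid'):(.621,.042),('oblong','lid'):(.52,.355)}
for (n,k),(x,y) in G.items():
    for nm,ps in (('sc+sd',[sc,sd]),('w',[w])):
        print(n,k,nm,np.round(fit(ps,n,k,x,y),3))
E
time python3 m1.py
```

```text
large_round canister sc+sd [0.594 0.192 4.606 0.877]
large_round canister w [0.586 0.2   8.047 0.971]
small_round canister sc+sd [ 0.424  0.176 11.125  0.587]
small_round canister w [ 0.423  0.175 17.495  0.933]
square canister sc+sd [ 0.434 -0.14  39.037  0.841]
square canister w [ 0.425 -0.136 53.474  0.451]
oblong canister sc+sd [  0.337   0.29  -19.272   0.749]
oblong canister w [  0.327   0.298 -16.928   0.872]
large_round lid sc+sd [ 0.368 -0.253 13.424  0.55 ]
large_round lid w [ 0.393 -0.292 10.611  0.033]
small_round lid sc+sd [ 0.47   0.02  12.251  0.821]
small_round lid w [0.467 0.02  6.51  0.95 ]
square lid sc+sd [6.3100e-01 3.4000e-02 4.2015e+01 8.3200e-01]
square lid w [6.3000e-01 3.3000e-02 4.0938e+01 9.5300e-01]
oblong lid sc+sd [ 0.524  0.348 72.528  0.895]
oblong lid w [  0.524   0.35  251.465   0.94 ]
real	0m47.539s
user	0m28.294s
sys	0m17.525s
```

```bash
python3 - <<'E'
from fit import *
import pickle
w=pickle.load(open('w2.pkl','rb')); w['fish']=1
w['color']=cv2.imread('pics/w1.png')[:,:,::-1].copy()
A=np.array([[.269,-.926,-.266,.468],[-.963,-.259,-.076,-.278],[.001,.276,-.961,.402],[0,0,0,1]]); w['extrinsics']=np.linalg.inv(A)
print(fit([w],'square','canister',.43,-.125), fit([w],'large_round','lid',.37,-.25),fit([w],'small_round','lid',.467,.02))
go(.467,.020,.1,-60); go(.467,.020,.048,-60)
E
```

```text
[ 0.42575909 -0.12842584 49.35738522  0.92575324] [ 0.36933471 -0.25660514  5.30111746  0.97239894] [ 0.46773386  0.0219216  10.60113358  0.89062373]
row [ 0.  -0.  -0.7] [-22.8  53.  199.3] psi -60.7 -> -60.0 q [-0.05 -0.22  2.01  0.    1.35  1.01]
row [ 0.  -0.  -0.7] [-22.8  53.  251.3] psi -60.7 -> -60.0 q [-0.05 -0.22  2.01  0.    1.35  1.01]
```

View pics/w1.png

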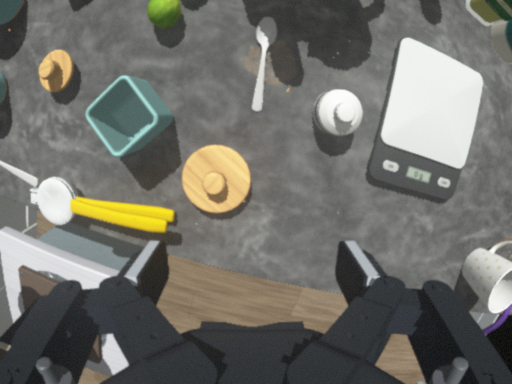

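w1 shows the large lid at (215,180) and the square canister at (128,115), both unobstructed. The fits agree, so I'll pick the small lid.

In the tool's units: 251 mm / 1000 = 0.251, 199 mm / 1000 = 0.199.

send_rows:
  rows: "0 0 0 -0.023 0.053 0.199 1;0 0 0 -0.023 0.053 0.199 1;0 0 0 -0.023 0.053 0.199 1;0 0 0 -0.023 0.053 0.199 1;0 0 0 -0.023 0.053 0.225 1;0 0 0 -0.023 0.053 0.251 1;0 0 0 -0.023 0.053 0.251 1;0 0 0 -0.023 0.053 0.251 -1"

```text
time: 4.7
eef_pos: [0.4676, 0.0202, 0.0492]
tcp_rot: [0.967, 0.253, 0.001, 0.0]
contact_force: [-0.4, 0.8, 0.4]
opening: 0.818
finger_force: 0.0
```

In the tool's units: -130 mm / 1000 = -0.13, -80 mm / 1000 = -0.08.

send_rows:
  rows: "0 0 0 0 0 0 -1;0 0 0 0 0 0 -1;0 0 0 0 0 0 -1;0 0 0 0 0 0 -1;0 0 0 0 0 -0.03 -1;0 0 0 0 0 -0.08 -1;0 0 0 0 0 -0.13 -1;0 0 0 0 0 -0.13 -1"

```text
time: 5.7
eef_pos: [0.4695, 0.0199, 0.1829]
tcp_rot: [0.967, 0.253, 0.005, 0.002]
contact_force: [0.6, 0.6, -1.0]
opening: 0.332
finger_force: 40.0
```

```bash
python3 - <<'E'
from h import *
p=look('wrist',['small_round_lid']); save(p,'w3.png')
go(.423,.175,.175); go(.423,.175,.105)
E
```

```text
wrist small_round_lid 0.64 [0.481 0.029 0.166]
wrist small_round_lid 0.2 [0.567 0.178 0.05 ]
row [ 0.  0. -0.] [  37.9 -156.1    3.1] psi -60.7 -> -60.7 q [-0.17 -0.1   2.14 -0.    1.11  0.88]
row [ 0.  0. -0.] [  37.9 -156.1   73.1] psi -60.7 -> -60.7 q [-0.17 -0.1   2.14 -0.    1.11  0.88]
```

View pics/w3.png

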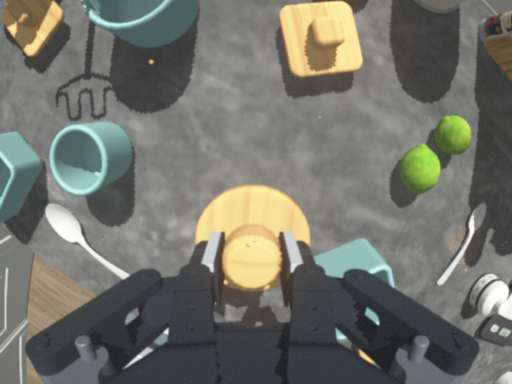

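```bash
python3 - <<'E'
from fit import *
w=ctrl.read_camera('wrist'); w['fish']=1
print(np.round(fit([w],'small_round','canister',.423,.175),3),np.round(fit([w],'square','lid',.63,.033),3))
E
```

```text
[0.422 0.176 8.225 0.925] [6.3100e-01 3.3000e-02 3.9353e+01 9.6300e-01]
```

In the tool's units: -156 mm / 1000 = -0.156, 38 mm / 1000 = 0.038.

send_rows:
  rows: "0 0 0 0.038 -0.156 0.003 -1;0 0 0 0.038 -0.156 0.003 -1;0 0 0 0.038 -0.156 0.003 -1;0 0 0 0.038 -0.156 0.003 -1;0 0 0 0.038 -0.156 0.003 -1;0 0 0 0.038 -0.156 0.003 -1"

```text
time: 6.6
eef_pos: [0.4236, 0.1739, 0.1747]
tcp_rot: [0.968, 0.253, -0.001, 0.0]
contact_force: [0.6, 0.4, -0.6]
opening: 0.332
finger_force: 40.1
```

In the tool's units: 71 mm / 1000 = 0.071, 70 mm / 1000 = 0.07.

send_rows:
  rows: "0 0 0 0 -0.002 0.04 -1;0 0 0 0 -0.002 0.055 -1;0 0 0 0 -0.002 0.063 -1;0 0 0 0 -0.002 0.07 -1;0 0 0 0 -0.002 0.071 -1;0 0 0 0 -0.002 0.071 -1"

```text
time: 7.35
eef_pos: [0.423, 0.1767, 0.1049]
tcp_rot: [0.967, 0.253, 0.001, 0.0]
contact_force: [0.7, 0.0, -0.2]
opening: 0.329
finger_force: 40.1
```

In the tool's units: -160 mm / 1000 = -0.16, -130 mm / 1000 = -0.13.

send_rows:
  rows: "0 0 0 0 0 0.001 1;0 0 0 0 0 0.001 1;0 0 0 0 0 0.001 1;0 0 0 0 0 -0.03 1;0 0 0 0 0 -0.08 1;0 0 0 0 0 -0.13 1;0 0 0 0 0 -0.16 1;0 0 0 0 0 -0.16 1"

```text
time: 8.35
eef_pos: [0.424, 0.1769, 0.2676]
tcp_rot: [0.967, 0.253, 0.003, 0.0]
contact_force: [-1.1, -0.0, -0.2]
opening: 0.999
finger_force: 0.0
```

```bash
python3 - <<'E'
from fit import *
go(.631,.033,.2,-50)
go(.631,.033,.08,-50)
w=ctrl.read_camera('wrist'); w['fish']=1; save(w,'w4.png')
print(np.round(fit([w],'large_round','canister',.586,.2),3),np.round(fit([w],'square','lid',.63,.033),3))
E
```

```text
row [  0.2  -0.4 -10.6] [109.4 226.8  68.8] psi -60.6 -> -50.0 q [ 0.17 -0.22  2.07 -0.    1.28  1.23]
row [  0.2  -0.4 -10.6] [108.6 226.5 188.8] psi -60.6 -> -50.0 q [ 0.17 -0.22  2.07 -0.    1.28  1.23]
[0.586 0.199 7.047 0.97 ] [6.3100e-01 3.2000e-02 4.1036e+01 9.4000e-01]
```

View pics/w4.png

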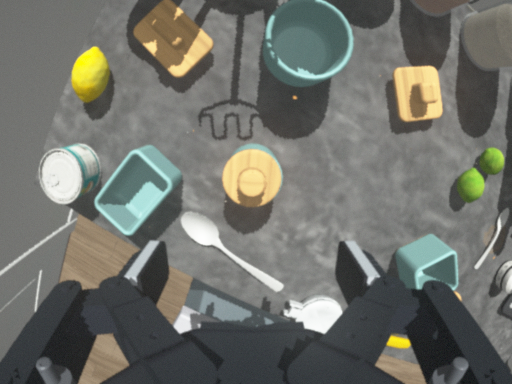

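The small lid is seated on its canister at (252,180). Next is the square lid.

In the tool's units: 227 mm / 1000 = 0.227, 170 mm / 1000 = 0.17, -11 degrees / 180 = -0.0611.

send_rows:
  rows: "0 0 -0.0611 0.109 0.227 0.06 1;0 0 -0.0611 0.109 0.227 0.06 1;0 0 -0.0611 0.109 0.227 0.06 1;0 0 -0.0611 0.109 0.227 0.06 1;0 0 -0.0611 0.109 0.227 0.06 1;0 0 -0.0611 0.109 0.227 0.12 1;0 0 -0.0611 0.109 0.227 0.17 1;0 0 -0.0611 0.109 0.227 0.17 1"

```text
time: 9.4
eef_pos: [0.6233, 0.0333, 0.0878]
tcp_rot: [0.939, 0.345, -0.006, -0.003]
contact_force: [-1.3, -0.1, 1.4]
opening: 1.0
finger_force: 0.0
```

```bash
python3 -c "
from h import *
go(.631,.033,.048,-49.5)"
```

```text
row [-0.6  0.5 -0.1] [ 6.   5.7 39.7] psi -49.6 -> -49.5 q [-0.11  0.36  1.81  0.    0.99  0.76]
```

send_rows:
  rows: "0 0 0 0 0 0 1;0 0 0 0 0 0 1;0 0 0 0 0 0 1"

```text
time: 9.78
eef_pos: [0.6301, 0.0321, 0.0969]
tcp_rot: [0.939, 0.345, 0.002, 0.001]
contact_force: [0.5, 0.3, 0.6]
opening: 1.003
finger_force: 0.0
```

```bash
python3 -c "
from h import *
go(.631,.033,.048,-49.5)"
```

```text
row [ 0.2 -0.2 -0.1] [ 1.1 -0.2 48.9] psi -49.6 -> -49.5 q [-0.11  0.36  1.8   0.    0.99  0.76]
```

In the tool's units: 49 mm / 1000 = 0.049, 35 mm / 1000 = 0.035.

send_rows:
  rows: "0 0 0 0.001 0 0.035 1;0 0 0 0.001 0 0.049 1;0 0 0 0.001 0 0.049 1;0 0 0 0.001 0 0.049 -1;0 0 0 0.001 0 0.049 -1;0 0 0 0.001 0 0.049 -1;0 0 0 0.001 0 0.049 -1;0 0 0 0.001 0 0.049 -1"

```text
time: 10.78
eef_pos: [0.6302, 0.0327, 0.0463]
tcp_rot: [0.939, 0.345, 0.001, 0.0]
contact_force: [0.2, -0.1, 3.9]
opening: 0.315
finger_force: 40.0
```

send_rows:
  rows: "0 0 0 0 0 0 -1;0 0 0 0 0 -0.03 -1;0 0 0 0 0 -0.08 -1;0 0 0 0 0 -0.14 -1;0 0 0 0 0 -0.14 -1;0 0 0 0 0 -0.14 -1"

```text
time: 11.52
eef_pos: [0.6286, 0.033, 0.1839]
tcp_rot: [0.939, 0.345, -0.001, -0.001]
contact_force: [0.2, 1.6, -2.0]
opening: 0.315
finger_force: 39.7
```

```bash
python3 - <<'E'
from fit import *
go(.426,-.128,.18,-40.6)
w=ctrl.read_camera('wrist'); w['fish']=1; save(w,'w5.png')
for d in ((),): print(np.round(fit([w],'square','canister',.426,-.128),3))
E
```

```text
row [-0.1  0.1 -9.1] [-258.6   -8.5    4.4] psi -49.7 -> -40.6 q [-0.11  0.25  1.75  0.    1.14  0.76]
[ 0.452 -0.207 34.946  0.313]
```

View pics/w5.png

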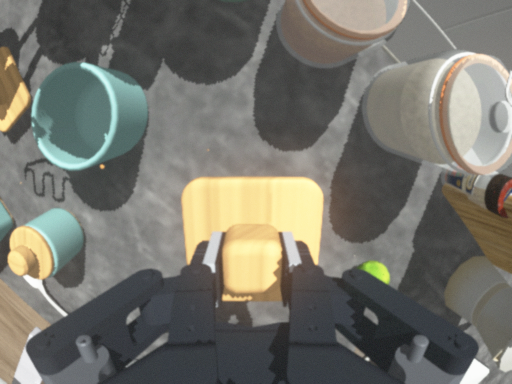

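```bash
python3 - <<'E'
from fit import *
P=[]
for c in ('scene','side'):
    p=dict(ctrl.read_camera(c)); p['color']=cv2.imread(f'pics/{c}0.png')[:,:,::-1].copy(); P.append(p)
for n,k,x,y in (('square','canister',.426,-.128),('large_round','lid',.369,-.256),('small_round','lid',.467,.02),('oblong','canister',.328,.297),('oblong','lid',.524,.35)):
    print(n,k,np.round(fit(P,n,k,x,y),3))
E
```

```text
square canister [ 0.434 -0.14  39.068  0.841]
large_round lid [ 0.368 -0.255  5.11   0.616]
small_round lid [0.47  0.02  2.786 0.832]
oblong canister [  0.337   0.289 162.161   0.753]
oblong lid [ 0.524  0.348 72.682  0.896]
```

In the tool's units: -259 mm / 1000 = -0.259, -8 mm / 1000 = -0.008, -9 degrees / 180 = -0.05.

send_rows:
  rows: "0 0 -0.05 -0.259 -0.008 0.004 -1;0 0 -0.05 -0.259 -0.008 0.004 -1;0 0 -0.05 -0.259 -0.008 0.004 -1;0 0 -0.05 -0.259 -0.008 0.004 -1;0 0 -0.05 -0.259 -0.008 0.004 -1;0 0 -0.05 -0.259 -0.008 0.004 -1;0 0 -0.05 -0.259 -0.008 0.004 -1;0 0 -0.05 -0.259 -0.008 0.004 -1"

```text
time: 12.68
eef_pos: [0.4277, -0.1281, 0.1812]
tcp_rot: [0.908, 0.418, -0.0, -0.0]
contact_force: [-0.2, 0.2, -1.0]
opening: 0.317
finger_force: 39.7
```

```bash
python3 - <<'E'
from fit import *
import pickle
w=pickle.load(open('w2.pkl','rb')); w['fish']=1
w['color']=cv2.imread('pics/w1.png')[:,:,::-1].copy()
A=np.array([[.269,-.926,-.266,.468],[-.963,-.259,-.076,-.278],[.001,.276,-.961,.402],[0,0,0,1]]); w['extrinsics']=np.linalg.inv(A)
P=[w]
for c in ('scene','side'):
    p=dict(ctrl.read_camera(c)); p['color']=cv2.imread(f'pics/{c}0.png')[:,:,::-1].copy(); P.append(p)
out=[]
for p in P:
    c=wpix(p,[[.428,-.132,.04]])[0].astype(int); r=50
    y0,x0=max(c[1]-r,0),max(c[0]-r,0)
    im=cv2.resize(p['color'][y0:y0+100,x0:x0+100,::-1],(400,400),interpolation=cv2.INTER_CUBIC)
    mk=cv2.cvtColor(cv2.resize(mask(p,'canister')[y0:y0+100,x0:x0+100],(400,400)),cv2.COLOR_GRAY2BGR)
    for (x,y,a),col in (((.4258,-.1284,49.4),(0,0,255)),((.434,-.14,39),(255,0,0))):
        q=R.from_euler('z',a,degrees=True).as_matrix()
        for z in(0,.076):
            u=((wpix(p,ring(.076,.076,z,0)@q.T+[x,y,0])-[x0,y0]+.5)*4).astype(int); cv2.polylines(im,[u],True,col,1)
    out.append(np.vstack([im,mk]))
cv2.imwrite('pics/ov.png',cv2.resize(np.hstack(out),(800,533),interpolation=cv2.INTER_AREA))
E
```

```text
(no output)
```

View pics/ov.png

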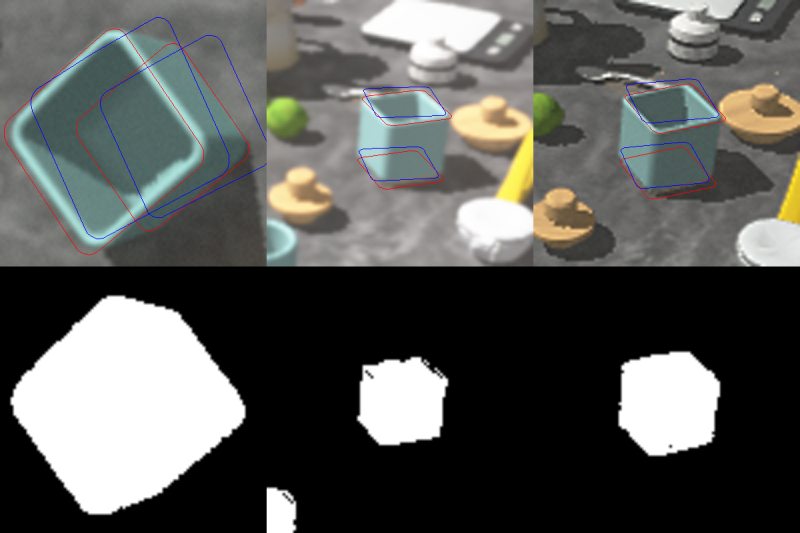

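```bash
python3 - <<'E'
from fit import *
import pickle
w=pickle.load(open('w2.pkl','rb')); w['fish']=1
w['color']=cv2.imread('pics/w1.png')[:,:,::-1].copy()
A=np.array([[.269,-.926,-.266,.468],[-.963,-.259,-.076,-.278],[.001,.276,-.961,.402],[0,0,0,1]]); w['extrinsics']=np.linalg.inv(A)
P=[w]
for c in ('scene','side'):
    p=dict(ctrl.read_camera(c)); p['color']=cv2.imread(f'pics/{c}0.png')[:,:,::-1].copy(); P.append(p)
for s in ([0],[1],[2],[1,2],[0,1,2]):
    print(s,np.round(fit([P[i] for i in s],'square','canister',.424,-.124,np.radians([45,50,55])),4))
    if s!=[1,2]: print('  big lid',np.round(fit([P[i] for i in s],'large_round','lid',.369,-.256),4))
go(.426,-.128,.1065,-40.6)
E
```

```text
Traceback (most recent call last):
  File "fit.py", line 44, in fit
    for a in ([0] if S[n][3] else (yaws or np.radians(range(0,180 if n=='oblong' else 90,15)))):
                                   ^^^^^^^^^^^^^^^^^^^^^^^^^^^^^^^^^^^^^^^^^^^^^^^^^^^^^^^^^^
ValueError: The truth value of an array with more than one element is ambiguous. Use a.any() or a.all()
```

```bash
python3 - <<'E'
from fit import *
import pickle
w=pickle.load(open('w2.pkl','rb')); w['fish']=1
w['color']=cv2.imread('pics/w1.png')[:,:,::-1].copy()
A=np.array([[.269,-.926,-.266,.468],[-.963,-.259,-.076,-.278],[.001,.276,-.961,.402],[0,0,0,1]]); w['extrinsics']=np.linalg.inv(A)
P=[w]
for c in ('scene','side'):
    p=dict(ctrl.read_camera(c)); p['color']=cv2.imread(f'pics/{c}0.png')[:,:,::-1].copy(); P.append(p)
for s in ([0],[1],[2],[1,2],[0,1,2]):
    print(s,np.round(fit([P[i] for i in s],'square','canister',.424,-.124,list(np.radians([45,50,55]))),4))
print('  big lid',np.round(fit([P[1]],'large_round','lid',.369,-.256),4),np.round(fit([P[2]],'large_round','lid',.369,-.256),4))
go(.426,-.128,.1065,-40.6)
E
```

```text
[0] [ 0.4259 -0.1284 49.165   0.9257]
[1] [ 0.4363 -0.1453 36.3502  0.8305]
[2] [ 0.4335 -0.1376 41.1087  0.8625]
[1, 2] [ 0.4342 -0.1401 38.7022  0.8411]
[0, 1, 2] [ 0.428  -0.1301 47.3447  0.8455]
  big lid [ 0.3681 -0.2548  6.0659  0.6874] [ 0.3695 -0.2528  4.2393  0.5475]
row [-0.  0. -0.] [-0.3 -1.2 74.8] psi -40.6 -> -40.6 q [-0.52 -0.16  2.19  0.    1.12  0.19]
```

```bash
sed -i "s/ring(a,b,0,rd),ring(a,b,h,rd)/ring(a-.004,b-.004,.007,rd),ring(a,b,h,rd)/" fit.py; cat > m2.py <<'E'
from fit import *
import pickle
w2=pickle.load(open('w2.pkl','rb')); w2['fish']=1; w=dict(w2)
w['color']=cv2.imread('pics/w1.png')[:,:,::-1].copy()
A=np.array([[.269,-.926,-.266,.468],[-.963,-.259,-.076,-.278],[.001,.276,-.961,.402],[0,0,0,1]]); w['extrinsics']=np.linalg.inv(A)
P=[w]
for c in ('scene','side'):
    p=dict(ctrl.read_camera(c)); p['color']=cv2.imread(f'pics/{c}0.png')[:,:,::-1].copy(); P.append(p)
for s in ([0],[1],[2],[0,1,2]):
    print(s,np.round(fit([P[i] for i in s],'square','canister',.424,-.124,list(np.radians([45,50,55]))),4))
P[0]=w2
for s in ([0],[1],[2],[0,1,2]):
    print(s,np.round(fit([P[i] for i in s],'large_round','canister',.586,.2),4),np.round(fit([P[i] for i in s],'oblong','canister',.33,.296,list(np.radians([-25,-18,-10]))),4))
E
python3 m2.py
```

```text
[0] [ 0.4273 -0.1312 51.5369  0.9701]
[1] [ 0.4315 -0.134  40.4832  0.8846]
[2] [ 0.43   -0.1289 44.3757  0.9181]
[0, 1, 2] [ 0.4279 -0.1311 50.502   0.9059]
[0] [0.5846 0.1977 4.173  0.9771] [  0.3315   0.2939 -16.2413   0.8953]
[1] [ 0.5888  0.1962 -0.6226  0.918 ] [  0.3332   0.2925 -17.0726   0.6354]
[2] [ 0.5875  0.1987 16.0757  0.9476] [  0.333    0.2954 -16.7077   0.9492]
[0, 1, 2] [0.5865 0.1985 8.6642 0.9402] [  0.3322   0.2945 -16.2937   0.8218]
```

```bash
python3 -c "
from h import *
go(.428,-.131,.1065,-39.6)"
```

```text
row [-0. -0. -1.] [-1.1  2.3 74.8] psi -40.6 -> -39.6 q [-0.52 -0.16  2.19  0.    1.12  0.19]
```

In the tool's units: 74 mm / 1000 = 0.074, 68 mm / 1000 = 0.068, -1 degrees / 180 = -0.0056.

send_rows:
  rows: "0 0 -0.0056 0.002 0.002 0.035 -1;0 0 -0.0056 0.002 0.002 0.05 -1;0 0 -0.0056 0.002 0.002 0.06 -1;0 0 -0.0056 0.002 0.002 0.068 -1;0 0 -0.0056 0.002 0.002 0.074 -1;0 0 -0.0056 0.002 0.002 0.074 -1;0 0 -0.0056 0.002 0.002 0.074 -1"

```text
time: 13.95
eef_pos: [0.4297, -0.1289, 0.1075]
tcp_rot: [0.905, 0.425, -0.0, 0.0]
contact_force: [-1.1, -2.6, -2.4]
opening: 0.319
finger_force: 39.5
```

In the tool's units: -130 mm / 1000 = -0.13, -90 mm / 1000 = -0.09.

send_rows:
  rows: "0 0 0 -0.002 0 0 -1;0 0 0 -0.002 0 0.001 -1;0 0 0 -0.002 0 0.001 1;0 0 0 -0.002 0 0.001 1;0 0 0 -0.002 0 0.001 1;0 0 0 -0.002 0 -0.03 1;0 0 0 -0.002 0 -0.09 1;0 0 0 -0.002 0 -0.13 1"

```text
time: 14.95
eef_pos: [0.4291, -0.1303, 0.2402]
tcp_rot: [0.905, 0.425, 0.001, 0.001]
contact_force: [1.0, 0.4, 0.1]
opening: 1.003
finger_force: 0.0
```

In the tool's units: -50 mm / 1000 = -0.05.

send_rows:
  rows: "0 0 0 0 0 -0.05 1;0 0 0 0 0 -0.05 1;0 0 0 0 0 -0.05 1"

```text
time: 15.32
eef_pos: [0.4283, -0.1299, 0.2869]
tcp_rot: [0.905, 0.425, -0.0, -0.0]
contact_force: [-0.2, -0.5, -1.1]
opening: 0.996
finger_force: 0.0
```

```bash
python3 - <<'E'
from fit import *
go(.369,-.255,.12); 
w=ctrl.read_camera('wrist'); w['fish']=1; save(w,'w6.png')
print(np.round(fit([w],'large_round','lid',.369,-.255),4))
E
```

```text
row [-0.  0.  0.] [-134.1   34.3  166.9] psi -39.7 -> -39.7 q [-0.52 -0.26  2.07  0.    1.34  0.17]
[ 0.3691 -0.257   2.0538  0.9596]
```

View pics/w6.png

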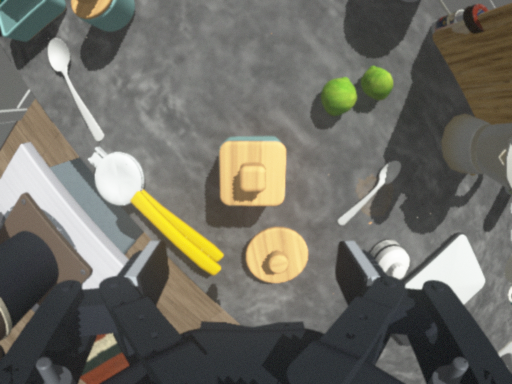

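The square lid at (252,172) is seated flat. Now the large round lid at (277,255).

send_rows:
  rows: "0 0 0 -0.135 0.035 0.14 1;0 0 0 -0.135 0.035 0.14 1;0 0 0 -0.135 0.035 0.14 1;0 0 0 -0.135 0.035 0.14 1;0 0 0 -0.135 0.035 0.19 1;0 0 0 -0.135 0.035 0.19 1;0 0 0 -0.135 0.035 0.19 1"

```text
time: 16.25
eef_pos: [0.3701, -0.2564, 0.0985]
tcp_rot: [0.905, 0.426, 0.0, 0.001]
contact_force: [-0.8, -0.3, 0.8]
opening: 0.999
finger_force: 0.0
```

```bash
python3 -c "
from h import *
go(.369,-.2567,.0475)"
```

```text
row [ 0.1 -0.   0. ] [-0.9 -0.7 51. ] psi -39.6 -> -39.6 q [-0.83 -0.02  2.23  0.    0.93 -0.14]
```

In the tool's units: 50 mm / 1000 = 0.05, 35 mm / 1000 = 0.035.

send_rows:
  rows: "0 0 0 -0.001 -0.001 0.035 1;0 0 0 -0.001 -0.001 0.05 1;0 0 0 -0.001 -0.001 0.05 1;0 0 0 -0.001 -0.001 0.05 -1;0 0 0 -0.001 -0.001 0.05 -1;0 0 0 -0.001 -0.001 0.05 -1;0 0 0 -0.001 -0.001 0.05 -1;0 0 0 -0.001 -0.001 0.05 -1"

```text
time: 17.25
eef_pos: [0.3685, -0.2571, 0.0482]
tcp_rot: [0.905, 0.425, 0.0, 0.001]
contact_force: [0.1, 1.0, 6.2]
opening: 0.332
finger_force: 39.8
```

In the tool's units: -170 mm / 1000 = -0.17, -140 mm / 1000 = -0.14.

send_rows:
  rows: "0 0 0 0 0 0 -1;0 0 0 0 0 -0.03 -1;0 0 0 0 0 -0.08 -1;0 0 0 0 0 -0.14 -1;0 0 0 0 0 -0.17 -1;0 0 0 0 0 -0.17 -1;0 0 0 0 0 -0.17 -1"

```text
time: 18.12
eef_pos: [0.367, -0.2556, 0.2151]
tcp_rot: [0.905, 0.425, -0.001, -0.002]
contact_force: [-0.6, -0.8, -1.3]
opening: 0.333
finger_force: 40.0
```

```bash
python3 -c "
from h import *
go(.46,.0,.22);go(.586,.1985,.21)"
```

```text
row [-0.2 -0.  -0. ] [256.1 -91.5  -4.4] psi -39.7 -> -39.7 q [-0.84 -0.2   2.15 -0.    1.19 -0.14]
row [-0.2 -0.  -0. ] [ 489.4 -121.2    5.8] psi -39.7 -> -39.7 q [-0.84 -0.2   2.15 -0.    1.19 -0.14]
```

In the tool's units: 489 mm / 1000 = 0.489, 256 mm / 1000 = 0.256.

send_rows:
  rows: "0 0 0 0.256 -0.092 0 -1;0 0 0 0.256 -0.092 0 -1;0 0 0 0.256 -0.092 0 -1;0 0 0 0.256 -0.092 0 -1;0 0 0 0.489 -0.121 0.005 -1;0 0 0 0.489 -0.121 0.005 -1;0 0 0 0.489 -0.121 0.005 -1;0 0 0 0.489 -0.121 0.005 -1"

```text
time: 19.12
eef_pos: [0.5828, 0.1935, 0.2086]
tcp_rot: [0.905, 0.426, -0.003, -0.001]
contact_force: [0.7, -1.1, -0.8]
opening: 0.33
finger_force: 40.0
```

send_rows:
  rows: "0 0 0 0 0 0 -1;0 0 0 0 0 0 -1;0 0 0 0 0 0 -1;0 0 0 0 0 0 -1"

```text
time: 19.62
eef_pos: [0.5831, 0.1906, 0.2126]
tcp_rot: [0.905, 0.425, -0.0, 0.0]
contact_force: [-0.5, -0.4, 0.2]
opening: 0.332
finger_force: 40.0
```

```bash
python3 - <<'E'
from fit import *
w=ctrl.read_camera('wrist'); w['fish']=1; save(w,'w7.png')
go(.586,.1985,.1175)
E
```

```text
row [ 0. -0.  0.] [ 7.7 -2.9 95.3] psi -39.7 -> -39.7 q [ 0.15  0.19  1.77 -0.    1.18  0.84]
```

View pics/w7.png

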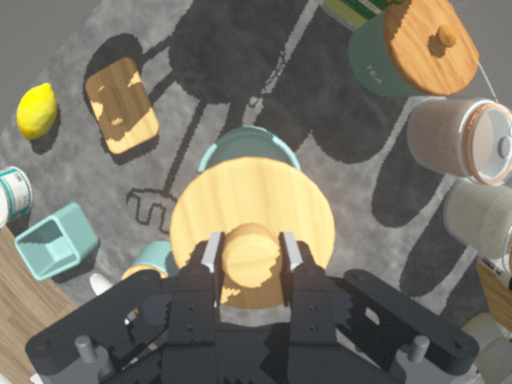

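In the tool's units: 96 mm / 1000 = 0.096, 92 mm / 1000 = 0.092.

send_rows:
  rows: "0 0 0 0.008 -0.003 0.04 -1;0 0 0 0.008 -0.003 0.06 -1;0 0 0 0.008 -0.003 0.075 -1;0 0 0 0.008 -0.003 0.085 -1;0 0 0 0.008 -0.003 0.092 -1;0 0 0 0.008 -0.003 0.096 -1;0 0 0 0.008 -0.003 0.096 -1"

```text
time: 20.55
eef_pos: [0.5866, 0.1993, 0.1174]
tcp_rot: [0.905, 0.425, -0.0, 0.001]
contact_force: [-1.2, -2.7, 1.1]
opening: 0.332
finger_force: 40.2
```

In the tool's units: -180 mm / 1000 = -0.18, -140 mm / 1000 = -0.14.

send_rows:
  rows: "0 0 0 0 0 0 1;0 0 0 0 0 0 1;0 0 0 0 0 0 1;0 0 0 0 0 -0.03 1;0 0 0 0 0 -0.08 1;0 0 0 0 0 -0.14 1;0 0 0 0 0 -0.18 1;0 0 0 0 0 -0.18 1"

```text
time: 21.55
eef_pos: [0.5882, 0.2004, 0.302]
tcp_rot: [0.905, 0.425, 0.005, 0.001]
contact_force: [-0.3, 0.6, 0.0]
opening: 0.998
finger_force: 0.0
```

```bash
python3 - <<'E'
from fit import *
w=ctrl.read_camera('wrist'); w['fish']=1; save(w,'w8.png')
print(np.round(fit([w],'oblong','lid',.524,.35,list(np.radians([60,70,80]))),4),np.round(fit([w],'oblong','canister',.332,.2945,list(np.radians([-25,-16,-10]))),4))
go(.524,.35,.22,-18)
E
```

```text
[ 0.5224  0.348  71.5944  0.9246] [  0.3319   0.2945 -15.2836   0.9619]
row [  0.2  -0.2 -21.6] [  75.  -144.3   78.4] psi -39.6 -> -18.0 q [0.17 0.13 1.67 0.   1.33 0.86]
```

View pics/w8.png

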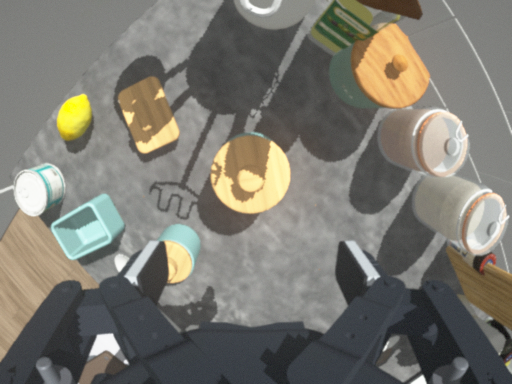

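```bash
python3 - <<'E'
from h import *
for c,u in (('scene',(90,228)),('side',(75,245))):
    p=ctrl.read_camera(c); E=np.array(p['extrinsics']); Rt=E[:3,:3]; o=-Rt.T@E[:3,3]
    d=Rt.T@np.array([(u[0]-p['cx'])/p['fx'],(u[1]-p['cy'])/p['fy'],1]); print(c,np.round(o-d*o[2]/d[2],3),o.round(2))
go(.5235,.349,.10,-18.5)
E
```

```text
scene [0.775 0.382 0.   ] [0.03 0.83 0.55]
side [0.764 0.388 0.   ] [0.15 0.64 0.56]
row [ -0.1   0.1 -21.2] [  75.7 -142.6  194.7] psi -39.7 -> -18.5 q [0.16 0.14 1.68 0.   1.33 0.86]
```

In the tool's units: 195 mm / 1000 = 0.195, -143 mm / 1000 = -0.143, -21 degrees / 180 = -0.1167.

send_rows:
  rows: "0 0 -0.1167 0.076 -0.143 0.04 1;0 0 -0.1167 0.076 -0.143 0.04 1;0 0 -0.1167 0.076 -0.143 0.08 1;0 0 -0.1167 0.076 -0.143 0.14 1;0 0 -0.1167 0.076 -0.143 0.195 1;0 0 -0.1167 0.076 -0.143 0.195 1;0 0 -0.1167 0.076 -0.143 0.195 1;0 0 -0.1167 0.076 -0.143 0.195 1"

```text
time: 22.7
eef_pos: [0.5267, 0.3503, 0.1049]
tcp_rot: [0.812, 0.583, 0.003, 0.001]
contact_force: [-0.5, 0.5, 0.4]
opening: 1.0
finger_force: 0.0
```

```bash
python3 -c "
from h import *
go(.5235,.349,.0475,-18.5)"
```

```text
row [ 0.2 -0.2 -0.2] [-2.5 -2.9 57.4] psi -18.7 -> -18.5 q [0.43 0.35 1.79 0.   1.   0.75]
```

In the tool's units: 54 mm / 1000 = 0.054, 40 mm / 1000 = 0.04.

send_rows:
  rows: "0 0 0 -0.002 -0.002 0.04 1;0 0 0 -0.002 -0.002 0.054 1;0 0 0 -0.002 -0.002 0.054 1;0 0 0 -0.002 -0.002 0.054 1"

```text
time: 23.2
eef_pos: [0.5233, 0.3489, 0.0493]
tcp_rot: [0.812, 0.583, 0.001, 0.0]
contact_force: [0.5, 0.7, 1.4]
opening: 0.999
finger_force: 0.0
```

```bash
python3 -c "
from h import *
go(.5235,.349,.0475,-18.5)"
```

```text
row [ 0.1 -0.1 -0.2] [0.2 0.1 1.8] psi -18.7 -> -18.5 q [0.43 0.42 1.81 0.   0.91 0.75]
```

In the tool's units: -10 mm / 1000 = -0.01.

send_rows:
  rows: "0 0 0 0 0 0 -1;0 0 0 0 0 0 -1;0 0 0 0 0 0 -1;0 0 0 0 0 0 -1;0 0 0 0 0 0 -1;0 0 0 0 0 0 -1;0 0 0 0 0 0 -1;0 0 0 0 0 -0.01 -1"

```text
time: 24.2
eef_pos: [0.521, 0.3479, 0.0564]
tcp_rot: [0.812, 0.583, -0.002, -0.0]
contact_force: [0.4, 0.2, -1.2]
opening: 0.172
finger_force: 42.1
```

In the tool's units: -140 mm / 1000 = -0.14, -90 mm / 1000 = -0.09.

send_rows:
  rows: "0 0 0 0 0 -0.04 -1;0 0 0 0 0 -0.09 -1;0 0 0 0 0 -0.14 -1;0 0 0 0 0 -0.14 -1;0 0 0 0 0 -0.14 -1"

```text
time: 24.82
eef_pos: [0.5216, 0.3481, 0.1971]
tcp_rot: [0.812, 0.583, -0.0, -0.0]
contact_force: [-0.1, -0.3, -1.7]
opening: 0.174
finger_force: 42.2
```

```bash
python3 - <<'E'
from h import *
w=ctrl.read_camera('wrist'); save(w,'w9.png')
go(.332,.2945,.19,70); go(.332,.2945,.19,-106)
E
```

```text
row [ -0.2  -0.  -88.7] [-111.  -162.     6.4] psi -18.7 -> 70.0 q [0.43 0.23 1.75 0.   1.16 0.75]
row [-0.   0.2 87.3] [-111.  -162.     6.4] psi -18.7 -> -106.0 q [0.43 0.23 1.75 0.   1.16 0.75]
```

View pics/w9.png

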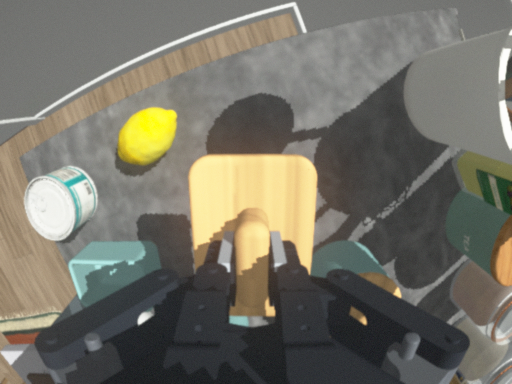

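In the tool's units: -162 mm / 1000 = -0.162, -111 mm / 1000 = -0.111, -93 degrees / 180 = -0.5167.

send_rows:
  rows: "0 0 -0.5167 -0.111 -0.162 0.006 -1;0 0 -0.5167 -0.111 -0.162 0.006 -1;0 0 -0.5167 -0.111 -0.162 0.006 -1;0 0 -0.5167 -0.111 -0.162 0.006 -1;0 0 -0.5167 -0.111 -0.162 0.006 -1;0 0 -0.5167 -0.111 -0.162 0.006 -1;0 0 -0.5167 -0.111 -0.162 0.006 -1;0 0 -0.5167 -0.111 -0.162 0.006 -1"

```text
time: 25.88
eef_pos: [0.3318, 0.2943, 0.1892]
tcp_rot: [0.194, 0.981, -0.002, -0.002]
contact_force: [-0.4, -0.2, -1.5]
opening: 0.176
finger_force: 42.2
```

```bash
python3 -c "
from h import *
go(.332,.2945,.19,74.2)"
```

```text
row [-0.2 -0.2 -6.6] [-0.1  0.2 -0.8] psi 67.6 -> 74.2 q [ 0.5  -0.18  2.18  0.    1.14 -0.68]
```

In the tool's units: -6.6 degrees / 180 = -0.0367.

send_rows:
  rows: "0 0 -0.0367 0 0 0 -1;0 0 -0.0367 0 0 0 -1;0 0 -0.0367 0 0 0 -1"

```text
time: 26.25
eef_pos: [0.3325, 0.2947, 0.1903]
tcp_rot: [0.141, 0.99, -0.001, -0.001]
contact_force: [0.9, 0.0, -1.7]
opening: 0.174
finger_force: 42.2
```

```bash
python3 -c "
from h import *
w=ctrl.read_camera('wrist'); save(w,'w10.png')
go(.332,.2945,.0965,74.2)"
```

```text
row [-0.1 -0.1 -0.4] [ 0.5 -0.3 94.1] psi 73.8 -> 74.2 q [ 0.5  -0.18  2.18 -0.    1.14 -0.79]
```

View pics/w10.png

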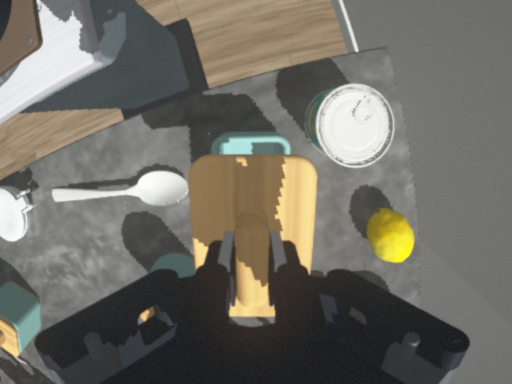

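In the tool's units: 93 mm / 1000 = 0.093, 88 mm / 1000 = 0.088.

send_rows:
  rows: "0 0 0 0 0 0.035 -1;0 0 0 0 0 0.055 -1;0 0 0 0 0 0.07 -1;0 0 0 0 0 0.08 -1;0 0 0 0 0 0.088 -1;0 0 0 0 0 0.093 -1;0 0 0 0 0 0.093 -1;0 0 0 0 0 0.093 -1"

```text
time: 27.3
eef_pos: [0.3335, 0.2952, 0.0989]
tcp_rot: [0.14, 0.99, 0.0, 0.0]
contact_force: [-0.3, 0.2, -0.9]
opening: 0.172
finger_force: 42.2
```

In the tool's units: -140 mm / 1000 = -0.14, -80 mm / 1000 = -0.08.

send_rows:
  rows: "0 0 0 0 0 0.002 -1;0 0 0 0 0 0.002 -1;0 0 0 0 0 0.002 0;0 0 0 0 0 0.002 0;0 0 0 0 0 0.002 0;0 0 0 0 0 -0.03 0;0 0 0 0 0 -0.08 0;0 0 0 0 0 -0.14 0"

```text
time: 28.3
eef_pos: [0.3324, 0.2945, 0.2389]
tcp_rot: [0.14, 0.99, -0.001, -0.001]
contact_force: [0.9, 0.0, -0.7]
opening: 0.503
finger_force: 0.0
```

```bash
python3 -c "
from h import *
go(.43,-.08,.28)"
```

```text
row [-0.1 -0.1 -0. ] [-197.7 -332.8  -40.8] psi 73.9 -> 73.9 q [ 0.5  -0.23  2.13  0.    1.24 -0.79]
```

In the tool's units: -333 mm / 1000 = -0.333, -198 mm / 1000 = -0.198.

send_rows:
  rows: "0 0 0 0 0 -0.06 0;0 0 0 -0.1 -0.166 -0.06 0;0 0 0 -0.1 -0.166 -0.06 0;0 0 0 -0.1 -0.166 -0.06 0;0 0 0 -0.198 -0.333 -0.06 0;0 0 0 -0.198 -0.333 -0.06 0;0 0 0 -0.198 -0.333 -0.06 0;0 0 0 -0.198 -0.333 -0.06 0"

```text
time: 29.3
eef_pos: [0.4312, -0.083, 0.2984]
tcp_rot: [0.143, 0.99, -0.0, -0.0]
contact_force: [0.4, 0.2, -0.8]
opening: 0.499
finger_force: 0.0
```

```bash
python3 - <<'E'
from h import *
a=ctrl.read_camera('scene'); b=ctrl.read_camera('side')
f=lambda p:cv2.resize(p['color'][130:330,120:420,::-1],(600,300))
f=lambda p:cv2.resize(p['color'][100:320,120:420,::-1],(409,300))
w=ctrl.read_camera('wrist')
top=np.hstack([f(a),f(b)])[:,:800]
cv2.imwrite('pics/end.png',np.vstack([top]))
cv2.imwrite('pics/end.png',cv2.resize(np.vstack([np.hstack([f(a)[:,:400],f(b)[:,:400]]),cv2.copyMakeBorder(cv2.resize(w['color'][:,:,::-1],(400,300)),0,0,0,400,0)]),(800,600)))
E
```

```text
(no output)
```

View pics/end.png

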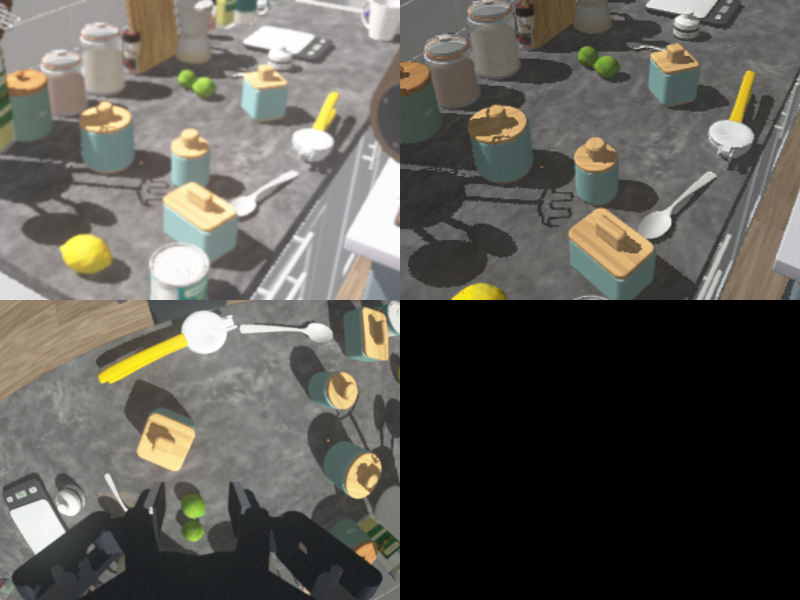

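All four lids sit flat on their canisters: large (105,120), small (190,145), square (265,80) and oblong (200,205) in the scene panel. The arm is clear, so I'm handing in.

```bash
python3 -c "
from plant import ctrl
print(ctrl.sign_off())"
```

```text
the job is handed in; nothing more can be done
None
```

All four canisters are closed with their own lids, which look flat on the rims in the final pictures, and the job was handed in at about 29 s with no verdict returned.

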